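Cock the sprung knock tester

ROBOT

A 6-joint arm with a two-finger parallel gripper is mounted at the origin on a cart in front of the work surface, level with it; the furniture and walls round the work are solid. World frame = base frame: x ahead of the robot, y to its left, z up, the work surface at z = 0. Lengths are in m, angles in rad, forces in N, time in s.
With the tool pointing down it reaches from about 0.375 to 0.975 m from the base axis. Payload 3.8 kg.
Tool frame: the origin (TCP) lies at the very end of the fingers, on their centre line; the grasp point (between the pads) lies 19 mm behind it; z points along the fingers, y is the line along which they close (so a half turn about z gives the same grasp; the last joint's range is limited). The gripper opens to 88 mm and grips with 3 to 60 N. Pads are 18 mm wide; open, the fingers measure 123 mm over their backs; the gripper's body (75 mm by 187 mm) begins 45 mm behind the grasp point.
Start: joints at [1.07, 0.264, 1.604, -0, 1.274, -0.037], TCP at [0.302, 0.604, 0.239] pointing down, gripper open.
Joint ranges: [-2.63, 2.63], [-0.94, 2.18], [0.31, 2.57], [-1.31, 4.45], [0, 2.66], [-2.55, 2.55]. Speed limits (rad/s): [2.57, 2.57, 3.14, 3.14, 3.14, 3.14].

INTERFACE

Orientations are given as [roll, pitch, yaw] about the fixed x, y, z axes, in that order (R = Rz(yaw) Ry(pitch) Rx(roll)).
In Python, from station import * gives the robot as it stands. The module is installed in compiled form; this text tells all that it offers.
- The arm moves only by the tool drive_tool, never from a script. Its argument "motion" is a list of rows, each a list of 7 numbers: the shift along the tool's x, y, z in cm, then the turn, a rotation vector about the tool's x, y, z in rad, then the opening in per cent of the stroke, from 0 (shut) to 100 (fully open). In form: [[dx, dy, dz, rx, ry, rz, jaw], ...]. A call has 1 to 10 rows; each row shifts and turns the commanded pose from where the row before left it, along the tool's axes as they then stand; what a row does not reach is not made up. A row lasts 1/8 s, in which the tool goes at most 62.5 mm and 10.7 degrees, less where a joint would pass 70% of its speed; a pose out of reach is approached as far as the arm can. A call is refused whole if a number of a shift passes 6.25 or a number of a turn 0.188, either way. A call with a gripper value outside its range is refused whole. The fingers move at their own pace and stop on an object; "squeeze" is the grip in N (left out, the last holds). Time passes only in rows, so rows that do not move let the fingers close. It gives the time, the measured TCP pose, the force, the opening and the grip force at its end, in the units of the state.
- state(): the state, without advancing time (a new reading comes with each control period).
- snapshot(name): name is "scene" or "top" or "wrist"; returns the picture (420x560x3 uint8, blue, green, red); there is no depth.
- camera_params(name): a dict with "intrinsics" (3x3 intrinsics, pixels), "camera_from_world" (4x4, takes a point from world to camera coordinates). Camera axes: x right, y down, z forward; pixel columns grow to the right and rows downward; lengths in m; the calibration is good to about 2 mm. A picture is of the moment at which its call begins: read the wrist's pose just before it. camera_params takes no time and is no camera call; for the wrist camera it gives the pose at the moment of the call.
- job_done(): hands the job in; it is judged then, once.
Trained networks look in the newest picture that a camera, given by its name, has taken for a name from the list of things; names that differ only in an ending like _2 or _b are one class to them, and where a whole thing is asked for, a point or a joint stands for the part that bears it (a point fixed in the world has none). Each returns a list of dicts, best first, with "score" (0 to 1); they miss things now and then, are a little off and sometimes report something else, mostly with a low value. They report only what shows in the picture. A call takes as long as a camera call.
- boxes_of(camera, thing): "bbox" ([left, top, right, bottom] in pixels, round what is visible of it).
The state is a dict: "time_s": time; "q": joint angles; "qvel": joint speeds; "joint_efforts": joint torques, N m; "eef_pos": TCP position; "tool_rot": TCP orientation; "wrist_force": force on the tool from outside, world axes, zero at the start; "wrist_torque": the same for the moment, N m; "gripper_width": finger opening in m; "finger_force": force on a finger pad.
Only numpy, scipy, OpenCV 4.12 (cv2) and the standard library are available. Lean on these libraries where they do the work, as an engineer would, in place of code of your own. Each camera call takes 0.05 s, during which the arm holds its last target. There are 200 camera calls.

TASK

Cock the knock tester that the handset lies in: take the striker arm by its knob, draw it back against its spring until it is past the catch, pull the knob outward until the stop pin just touches the catch's back wall, and ease it forward until the catch carries the load, then let go. The catch is a hair trigger and does not stand exactly where it should, so feel for it: never push it aside or load it harder than the spring does, never let the arm fly, and do not shift the tweezers or the magnet lying on the base plate.

Things in the scene. Friction and masses are not known exactly. Their poses are not given: they have to be found in the camera images.
- tester: The knock tester, fixed to the desk: grey base plate 320 x 230 mm, top 10 mm above the desk, with a handset lying in its cradle. Origin on the desk under the plate (the plate reaches from x -210 to +110 mm and y -115 to +115 mm of it); z up, its x axis points away from the robot at yaw 0.
- pivot (a point): Vertical pivot axis of the striker arm, 30 mm above the desk (post 10 mm thick, top 42 mm above the desk). The dark steel arm reaches level from here to the knob.
- knob (a point): Centre of the black upright knob near the arm's end, 60 mm above the desk: round, 18 mm in diameter, straight from 44 to 74 mm above the desk, 108 mm from the pivot axis while the rod is not pulled out. Grasp it from above; it spins freely on its stem. Nothing else on the tester stands over 42 mm high.
- stop_pin (a point): Mid-height of the stop pin's axis: upright steel pin, 6 mm in diameter, 14 to 32 mm above the desk, at the arm's very end on the same rod as the knob, 22 mm farther out from the pivot.
- striker (a joint): Swing of the arm about the pivot, rad: 0 at rest beside the handset (the arm then points 100 degrees counter-clockwise from the tester's x axis, seen from above), growing counter-clockwise as drawn back, hard stop at 1.16. The spring pulls towards 0: 4 N at the knob at rest, 7 to 9 N drawn. On the catch it reads 0.93 to 1.07, depending on where the catch stands.
- tail (a joint): How far the rod with knob and stop pin is pulled outward along the arm, m: 0 at rest, end stop at 0.034; a weak spring (1.5 to 2.2 N) draws it in. With the pin against the catch's back wall it reads about 0.020 (0.008 to 0.032, depending on where the catch stands).
- catch_spot (a point): Where the stop pin's axis should stand when hooked, by the drawing (150 mm from the pivot axis, swing 1.0). The real catch is screwed on up to 10 mm off along the tester's x and 6 mm along its y; this is not measured. With the rod not pulled out the pin passes inside the catch untouched; a swing of 1.09 or more is always past its face.
- sear (a joint): Tilt of the catch, a hook lever outboard of the arm's sweep, 15 to 25 mm high: 7 mm wide undercut face looking in the drawing direction, back wall on its outer side running on 30 mm past the face. Rad: 0 on its stop, growing as pushed outward (over 0.06 is tripped). It trips at 2 to 5 N outward, or 9 to 10 N on the face (spring alone: 6 N). Hook with the pin 0 to 2 mm off the wall.
- tweezers_fine: Bystander: steel tweezers, 126 x 16 x 9 mm, lying on the front right part of the base plate. Origin at the centre of its underside.
- magnet_disc: Bystander: dark disc magnet, 23 mm in diameter, 8 mm high, on the left part of the base plate. Origin at the centre of its underside.

How it is judged:
By the outcome, as a careful person would: the job done as asked, in the order asked, and still so for the second after the job is handed in, with the robot touching nothing.
It also fails if it takes over 58 s, if anything falls off the work surface, if the arm or the gripper's body presses on something with over 40 N, if the wrist force passes 120 N, or if a joint passes its speed limit or range.

## Working session

There is one attempt and no reset: what is moved stays moved. The work goes in short steps, Python scripts to look and compute and a tool call to move; the robot and the scene stay as the last step left them, time stands still between calls to the robot, and variables do not carry over. Pictures are saved under pics/ and viewed, at most 10 in all, crops included, and the job is handed in when it is done.

Besides the shell and the picture viewer there is one more tool, called as name(argument=value, ...), one argument or row to a line, values as JSON. drive_tool: Moves the arm, as the interface text tells. Its arguments: {"type":"object","properties":{"motion":{"type":"array"},"squeeze":{"type":"number"}},"required":["motion"]}

```bash
mkdir -p pics
python3 - <<'E'
from station import *
import cv2,numpy as np
s=state();print(s)
for n in("top","scene"):
    im=snapshot(n);cv2.imwrite(f"pics/{n}0.png",im)
    p=camera_params(n);print(n,np.round(p["intrinsics"],1).tolist(),np.round(p["camera_from_world"],4).tolist())
    for t in("tester","pivot","knob","stop_pin","sear","tweezers_fine","magnet_disc"):
        print(t,[(np.round(b["bbox"]).tolist(),round(b["score"],2)) for b in boxes_of(n,t)[:2]])
E
```

```text
{'time_s': 0.0, 'q': array([ 1.07008985e+00,  2.64743336e-01,  1.60534688e+00, -1.73756733e-05,
        1.27370166e+00, -3.69253753e-02]), 'qvel': array([-0.00055249,  0.00087621,  0.00077309,  0.00011087, -0.00072133,
        0.00128209]), 'joint_efforts': array([ 1.65531990e-03, -5.02100408e+01, -3.56878424e+01,  7.27498136e-02,
        2.91908806e-02, -1.84322839e-04]), 'eef_pos': array([0.30163498, 0.6030715 , 0.23740927]), 'tool_rot': array([-3.13939431e+00, -6.45968762e-05,  2.67781658e+00]), 'wrist_force': array([-0.19119383, -0.23915477, -0.45844145]), 'wrist_torque': array([ 0.06833687,  0.03735053, -0.01037369]), 'finger_force': 0.0, 'gripper_width': 0.08818692363142983}
top [[519.0, 0.0, 277.7], [0.0, 519.0, 208.3], [0.0, 0.0, 1.0]] [[0.0013, -0.9999, 0.0103, 0.1027], [-0.9844, -0.0031, -0.176, 0.5004], [0.176, -0.0099, -0.9843, 0.8326], [0.0, 0.0, 0.0, 1.0]]
tester [([160.0, 125.0, 313.0, 312.0], 0.89)]
pivot [([159.0, 120.0, 314.0, 317.0], 0.98), ([198.0, 180.0, 223.0, 199.0], 0.44)]
knob [([197.0, 179.0, 231.0, 196.0], 0.66)]
stop_pin [([198.0, 182.0, 223.0, 197.0], 0.47)]
sear [([228.0, 263.0, 254.0, 283.0], 0.76), ([171.0, 199.0, 191.0, 212.0], 0.39)]
tweezers_fine [([287.0, 246.0, 295.0, 251.0], 0.55)]
magnet_disc [([174.0, 201.0, 192.0, 212.0], 0.61)]
scene [[518.6, 0.0, 280.0], [0.0, 518.6, 207.0], [0.0, 0.0, 1.0]] [[0.8723, -0.4889, 0.0109, -0.359], [-0.2534, -0.471, -0.845, 0.2346], [0.4183, 0.7343, -0.5347, 0.6076], [0.0, 0.0, 0.0, 1.0]]
tester [([177.0, 173.0, 385.0, 278.0], 0.8)]
pivot [([174.0, 174.0, 387.0, 281.0], 0.79)]
knob [([274.0, 171.0, 287.0, 197.0], 0.55)]
stop_pin [([274.0, 173.0, 286.0, 194.0], 0.67)]
sear [([213.0, 221.0, 240.0, 247.0], 0.67)]
tweezers_fine [([239.0, 246.0, 305.0, 260.0], 0.57)]
magnet_disc [([274.0, 169.0, 323.0, 226.0], 0.61), ([252.0, 187.0, 261.0, 195.0], 0.42)]
```

Run:
```python
import cv2,numpy as np
a=cv2.resize(cv2.imread("pics/top0.png")[110:330,140:340],None,fx=2.7,fy=2.7,interpolation=cv2.INTER_CUBIC)
cv2.imwrite("pics/top_c.png",a)
b=cv2.resize(cv2.imread("pics/scene0.png")[150:300,160:400],None,fx=3.3,fy=3.3,interpolation=cv2.INTER_CUBIC)
cv2.imwrite("pics/scene_c.png",b)
```

```text
(no output)
```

View pics/top_c.png

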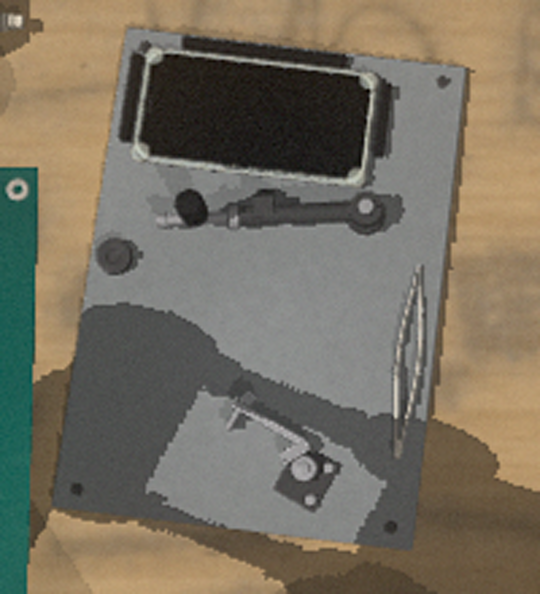

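View pics/scene_c.png

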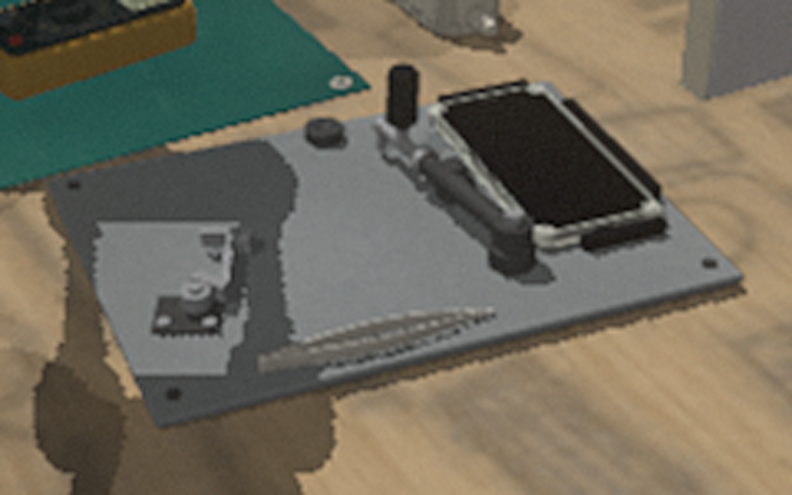

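The top crop shows plate corners at (127,28), (468,68), (412,548) and (52,510). The post top is at (366,207), the knob at about (190,208), the pin at (163,221), the hook at (235,408) with its lever pivot at (305,467). The tweezers are on the right and the magnet on the left at (117,256). The scene crop has the knob spanning (403,68) to (403,122).

```bash
cat > h.py <<'E'
from station import *
import cv2,numpy as np
def ray(n,uv,P=None):
    p=P or camera_params(n);T=p["camera_from_world"];R=T[:3,:3]
    d=R.T@np.linalg.inv(p["intrinsics"])@np.array([*uv,1.]);return -R.T@T[:3,3],d
def onz(n,uv,z,P=None):
    c,d=ray(n,uv,P);return c+d*(z-c[2])/d[2]
E
python3 - <<'E'
from h import *
t=lambda x,y,z:onz("top",(x/2.7+140-.3,y/2.7+110-.3),z)
s=lambda x,y,z:onz("scene",(x/3.3+160-.35,y/3.3+150-.35),z)
C=np.array([t(127,28,.01),t(468,68,.01),t(412,548,.01),t(52,510,.01)])[:,:2]
L=np.array([[.11,.115],[.11,-.115],[-.21,-.115],[-.21,.115]])
lc,cc=L.mean(0),C.mean(0);H=(L-lc).T@(C-cc);yaw=np.arctan2(H[0,1]-H[1,0],H[0,0]+H[1,1])
R=np.array([[np.cos(yaw),-np.sin(yaw)],[np.sin(yaw),np.cos(yaw)]])
o=cc-R@lc;print("corners",C.round(4).tolist(),"org",o,"yaw",yaw,"res",(L@R.T+o-C).round(4).tolist())
pv=t(366,207,.042);kn=t(190,200,.074);k2=s(403,70,.074);pn=t(163,221,.032);p2=s(515,222,.042)
print("pivot",pv,p2,"knob",kn,k2,"pin",pn)
for k in(kn,k2):
  d=(k-pv)[:2];print(np.hypot(*d),np.arctan2(d[1],d[0])-yaw-np.radians(100))
a=yaw+np.radians(100)
for q,r in((0,.108),(1.,.108),(1.,.15),(1.12,.108)):
  print(q,r,pv[:2]+r*np.array([np.cos(a+q),np.sin(a+q)]))
print("hook",t(235,408,.025),s(215,240,.025),"sear piv",t(305,467,.025),"tweez",t(418,268,.01),t(398,455,.01),"mag",t(117,252,.018))
E
```

```text
corners [[0.6677, 0.268], [0.6409, 0.04], [0.3267, 0.0785], [0.3499, 0.3049]] org [0.54596803 0.16710581] yaw -0.11566461461938979 res [[0.0008, 0.0006], [0.0011, 0.0002], [-0.0026, -0.0014], [0.0007, 0.0006]]
pivot [0.53855345 0.10802924 0.042     ] [0.53596799 0.09868101 0.042     ] knob [0.53539542 0.21519694 0.074     ] [0.53642461 0.21776819 0.074     ] pin [0.53119269 0.23721575 0.032     ]
0.10721422664370192 -0.029408741726106635
0.10975959453784859 -0.03947162987032504
0 0.108 [0.53219934 0.21584216]
1.0 0.108 [0.44439887 0.16093401]
1.0 0.15 [0.4077832  0.18150809]
1.12 0.108 [0.43874262 0.1492821 ]
hook [0.41301521 0.18982254 0.025     ] [0.40301034 0.18018163 0.025     ] sear piv [0.37643869 0.14558284 0.025     ] tweez [0.505214   0.07397351 0.01      ] [0.3846014  0.08720582 0.01      ] mag [0.51365403 0.26823551 0.018     ]
```

drive_tool(
  motion=[
    [-3.8,-2.4,0,0,0,0,100],
    [-3.8,-2.4,0,0,0,0,100],
    [-3.8,-2.4,0,0,0,0,100],
    [-3.8,-2.4,0,0,0,0,100],
    [-3.8,-2.4,0,0,0,0,100],
    [-3.8,-2.4,0,0,0,0,100],
    [-3.8,-2.4,2,0,0,0,100],
    [-3.8,-2.4,2,0,0,0,100],
    [-3.8,-2.4,2,0,0,0,100],
    [-3.8,-2.6,2,0,0,0,100],
  ],
)

```text
time_s: 2.05
eef_pos: [0.5344, 0.216, 0.1584]
tool_rot: [3.141, 0.001, 2.678]
wrist_force: [0.3, 0.1, 0.2]
gripper_width: 0.0881
finger_force: 0.0
```

drive_tool(
  motion=[
    [0,0,0,0,0,0,70],
    [0,0,0,0,0,0,70],
  ],
)

```text
time_s: 2.3
eef_pos: [0.5336, 0.2176, 0.159]
tool_rot: [3.141, -0.0, 2.677]
wrist_force: [-0.6, -0.9, -0.4]
gripper_width: 0.0699
finger_force: 0.0
```

Run:
```python
from h import *
s=state();print(s["eef_pos"],s["tool_rot"],s["wrist_force"],s["time_s"])
P=camera_params("wrist");im=snapshot("wrist");cv2.imwrite("pics/w0.png",im)
np.save("w0T.npy",P["camera_from_world"]);np.save("w0K.npy",P["intrinsics"])
b=boxes_of("wrist","knob");print(b[:2])
T=P["camera_from_world"];K=P["intrinsics"]
for n,p in dict(knobtop=[.534,.216,.074],knobmid=[.534,.216,.06],pin=[.531,.237,.032],piv=[.538,.107,.042],tcp=[*s["eef_pos"]]).items():
  c=K@(T@np.array([*p,1]))[:3];print(n,c[:2]/c[2])
```

```text
[0.53361597 0.21757065 0.15903577] [ 3.14102078e+00 -2.54123799e-04  2.67696129e+00] [-0.59049981 -0.90495391 -0.42334586] 2.3
[{'bbox': [249.2, 182.2, 303.9, 229.6], 'score': 0.82}]
knobtop [277.52919285 216.9344299 ]
knobmid [277.54802572 211.08608595]
pin [299.19313463 186.57533549]
piv [162.63499484 265.03578452]
tcp [279.99625027 271.25282325]
```

View pics/w0.png

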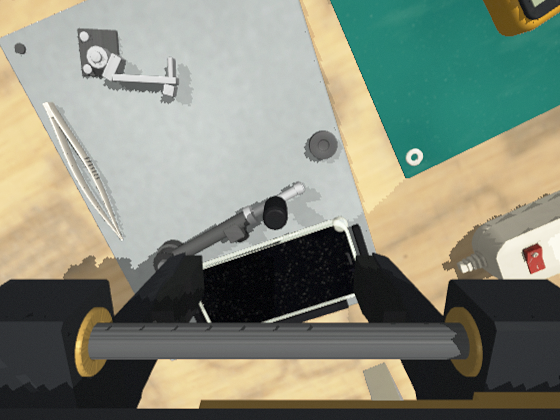

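The wrist picture agrees with the estimates. The knob top is at about (275,214), the pin at (300,187) and the post near (172,252). The catch lever runs from (97,57) to its hook bar at x≈171, rows 58 to 98. The magnet is at (322,145).

Run:
```python
from h import *
P=dict(intrinsics=np.load("w0K.npy"),camera_from_world=np.load("w0T.npy"))
w=lambda u,v,z:onz("wrist",(u,v),z,P).round(4)
print("knob",w(275,214,.074),"pin",w(300,187,.032),"mag",w(322,144,.018))
for p in((171,60),(171,78),(171,98),(176,98),(130,85),(130,75)):print(p,w(*p,.025))
yaw=-.1157
for pv in((.538,.108),(.5365,.107)):
  for p in((171,78),(171,98)):
    d=w(*p,.025)[:2]-pv;print(p,np.hypot(*d),np.arctan2(d[1],d[0])-yaw-np.radians(100))
```

```text
knob [0.5313 0.2154 0.074 ] pin [0.5316 0.2374 0.032 ] mag [0.5105 0.2684 0.018 ]
(171, 60) [0.4026 0.193  0.025 ]
(171, 78) [0.4133 0.1864 0.025 ]
(171, 98) [0.4256 0.1788 0.025 ]
(176, 98) [0.4274 0.1822 0.025 ]
(130, 85) [0.4036 0.1559 0.025 ]
(130, 75) [0.3977 0.1598 0.025 ]
(171, 78) 0.14729782754677684 0.9507014558142537
(171, 98) 0.1328397530861903 0.9498530888690138
(171, 78) 0.14656943746907128 0.9394780990306997
(171, 98) 0.13211377672294436 0.9373968989658918
```

drive_tool(
  motion=[
    [0,-0.25,3.0,0,0,0,60],
    [0,0,3.0,0,0,0,60],
    [0,0,3.0,0,0,0,60],
    [0,0,1.5,0,0,0,60],
    [0,0,0.7,0,0,0,60],
    [0,0,0,0,0,0,60],
    [0,0,0,0,0,0,35],
  ],
)

```text
time_s: 3.28
eef_pos: [0.5334, 0.2155, 0.048]
tool_rot: [3.14, 0.002, 2.678]
wrist_force: [-0.8, -0.4, -0.2]
gripper_width: 0.0452
finger_force: 0.0
```

drive_tool(
  motion=[
    [0,0,0,0,0,0,22],
    [0,0,0,0,0,0,10],
    [0,0,0,0,0,0,10],
    [0,0,0,0,0,0,10],
  ],
  squeeze=25,
)

```text
time_s: 3.78
eef_pos: [0.5328, 0.2152, 0.047]
tool_rot: [3.141, 0.0, 2.678]
wrist_force: [0.4, 1.3, 1.2]
gripper_width: 0.0171
finger_force: 25.0
```

```bash
cat > arc.py <<'E'
import numpy as np
Y=2.678;X=np.array([np.cos(Y),np.sin(Y)]);Yv=np.array([np.sin(Y),-np.cos(Y)])
def arc(pv,a0,qs,r=.108):
    p=np.array([np.array(pv)+r*np.array([np.cos(a0+q),np.sin(a0+q)]) for q in qs])
    d=np.diff(p,axis=0)*100;return p,np.c_[d@X,d@Yv]
E
python3 - <<'E'
from arc import *
p,d=arc((.5385,.1075),1.627,np.arange(0,1.13,.08));print(p.round(4).tolist());print(d.round(2).tolist())
E
```

```text
[[0.5324, 0.2153], [0.5238, 0.2145], [0.5153, 0.213], [0.507, 0.2108], [0.4988, 0.2079], [0.4909, 0.2045], [0.4833, 0.2003], [0.4761, 0.1956], [0.4692, 0.1904], [0.4628, 0.1846], [0.4569, 0.1783], [0.4515, 0.1715], [0.4467, 0.1644], [0.4424, 0.1569], [0.4388, 0.149]]
[[0.73, -0.46], [0.69, -0.52], [0.65, -0.57], [0.6, -0.62], [0.55, -0.67], [0.5, -0.71], [0.44, -0.74], [0.38, -0.78], [0.31, -0.81], [0.25, -0.83], [0.18, -0.84], [0.11, -0.86], [0.04, -0.86], [-0.03, -0.86]]
```

drive_tool(
  motion=[
    [0.73,-0.46,0,0,0,0,10],
    [0.69,-0.52,0,0,0,0,10],
    [0.65,-0.57,0,0,0,0,10],
    [0,0,0,0,0,0,10],
    [0,0,0,0,0,0,10],
  ],
)

```text
time_s: 4.4
eef_pos: [0.5076, 0.2108, 0.0471]
tool_rot: [3.14, 0.001, 2.678]
wrist_force: [4.5, 2.5, -0.5]
gripper_width: 0.0168
finger_force: 25.0
```

drive_tool(
  motion=[
    [0.6,-0.62,0,0,0,0,10],
    [0.55,-0.67,0,0,0,0,10],
    [0.5,-0.71,0,0,0,0,10],
    [0,0,0,0,0,0,10],
    [0,0,0,0,0,0,10],
  ],
)

```text
time_s: 5.03
eef_pos: [0.4843, 0.2006, 0.0471]
tool_rot: [3.14, 0.001, 2.677]
wrist_force: [4.9, 2.9, -1.4]
gripper_width: 0.0173
finger_force: 25.0
```

drive_tool(
  motion=[
    [0.44,-0.74,0,0,0,0,10],
    [0.38,-0.78,0,0,0,0,10],
    [0.31,-0.81,0,0,0,0,10],
    [0,0,0,0,0,0,10],
    [0,0,0,0,0,0,10],
  ],
)

```text
time_s: 5.65
eef_pos: [0.4639, 0.1851, 0.0472]
tool_rot: [3.139, 0.001, 2.677]
wrist_force: [5.2, 4.6, -2.3]
gripper_width: 0.0172
finger_force: 25.0
```

Run:
```python
from h import *
from arc import *
s=state();p=s["eef_pos"][:2];f=s["wrist_force"][:2]
d=p-(.5385,.1075);a=np.arctan2(d[1],d[0]);u=d/np.hypot(*d);t=np.array([-u[1],u[0]])
print(p,np.hypot(*d),a-1.627,"frad",f@u,"ftan",f@t)
# circle fit through measured
Q=np.array([[.5328,.2152],[.5076,.2108],[.4843,.2006],p])
from scipy.optimize import least_squares
print(least_squares(lambda c:np.hypot(*(Q-c).T)-.108,(.5385,.1075)).x)
P=camera_params("wrist");im=snapshot("wrist");cv2.imwrite("pics/w1.png",im)
np.savez("w1.npz",K=P["intrinsics"],T=P["camera_from_world"])
```

```text
[0.46388194 0.18509854] 0.10765402047083356 0.7096164910541976 frad -0.30258096927027545 ftan -6.883501270150043
[0.53886755 0.10739357]
```

View pics/w1.png

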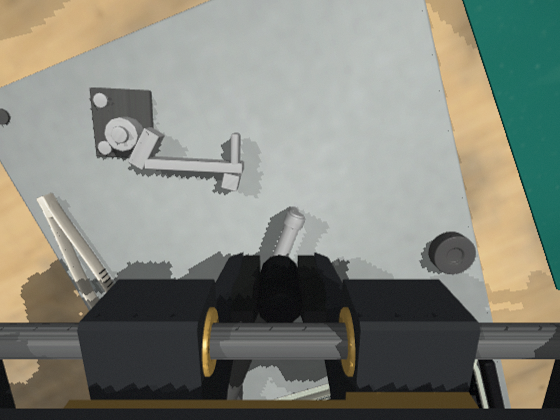

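The wrist picture shows the pin at (295,213) and the hook leg from (236,135) to (231,190). The catch's wall bar runs from (147,165) to (243,167) with its inner edge near row 172. The pin has to go left of the leg and below the bar.

Run:
```python
from h import *
import cv2
z=np.load("w1.npz");P=dict(intrinsics=z["K"],camera_from_world=z["T"])
pv=np.array([.5387,.1075])
def rep(n,u,v,h):
  w=onz("wrist",(u,v),h,P)[:2];d=w-pv;print(n,w.round(4),"r",np.hypot(*d).round(4),"q",(np.arctan2(d[1],d[0])-1.626).round(3))
rep("pin",296,213,.032)
for n,u,v in(("legtipL",222,189),("legtipR",239,190),("barinnerL",160,171),("barinnerM",190,172),("barinnerR",222,173),("barouterR",243,160)):
  rep(n,u,v,.025)
im=cv2.imread("pics/w1.png")[110:240,80:330];cv2.imwrite("pics/w1c.png",cv2.resize(im,None,fx=3.2,fy=3.2,interpolation=cv2.INTER_CUBIC))
```

```text
pin [0.4463 0.2027] r 0.1327 q 0.715
legtipL [0.4206 0.1746] r 0.1358 q 0.999
legtipR [0.4249 0.1819] r 0.136 q 0.937
barinnerL [0.3991 0.1519] r 0.1465 q 1.207
barinnerM [0.4061 0.1648] r 0.1444 q 1.108
barinnerR [0.4136 0.1786] r 0.1439 q 0.999
barouterR [0.4126 0.1908] r 0.1511 q 0.932
```

View pics/w1c.png

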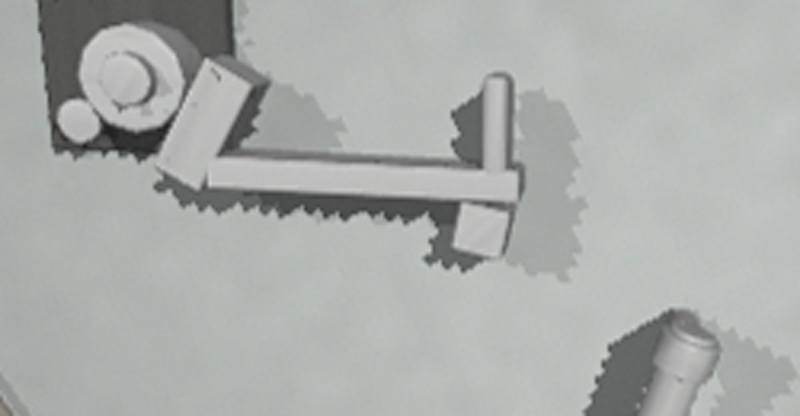

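drive_tool(
  motion=[
    [0.21,-0.83,0,0,0,0,10],
    [0.18,-0.84,0,0,0,0,10],
    [0,0,0,0,0,0,10],
    [0,0,0,0,0,0,10],
  ],
)

```text
time_s: 6.2
eef_pos: [0.4526, 0.1723, 0.0472]
tool_rot: [3.139, 0.0, 2.677]
wrist_force: [3.5, 7.2, -1.2]
gripper_width: 0.0172
finger_force: 25.0
```

```bash
cat > st.py <<'E'
from h import *
s=state();p=s["eef_pos"][:2];f=s["wrist_force"]
d=p-(.5387,.1075);a=np.arctan2(d[1],d[0]);u=d/np.hypot(*d);t=np.array([-u[1],u[0]])
print(p.round(5),"r",np.hypot(*d).round(5),"q",(a-1.626).round(4),"frad",(f[:2]@u).round(2),"ftan",(f[:2]@t).round(2),"fz",f[2].round(2),"tq",s["wrist_torque"].round(3),s["time_s"])
E
python3 st.py
```

```text
[0.4526  0.17228] r 0.10774 q 0.8705 frad 1.55 ftan -7.85 fz -1.18 tq [ 1.117 -0.61   0.055] 6.2
```

drive_tool(
  motion=[
    [0.11,-0.86,0,0,0,0,10],
    [0.04,-0.86,0,0,0,0,10],
    [-0.03,-0.86,0,0,0,0,10],
    [0,0,0,0,0,0,10],
    [0,0,0,0,0,0,10],
  ],
)

```text
time_s: 6.82
eef_pos: [0.4396, 0.15, 0.0471]
tool_rot: [3.139, -0.001, 2.676]
wrist_force: [2.6, 8.6, -0.1]
gripper_width: 0.0179
finger_force: 25.0
```

```bash
python3 st.py
```

```text
[0.43964 0.14999] r 0.10778 q 1.1104 frad 1.03 ftan -8.87 fz -0.1 tq [ 1.362 -0.461  0.01 ] 6.825
```

drive_tool(
  motion=[
    [0.2,-0.01,0,0,0,0,10],
    [0.2,-0.01,0,0,0,0,10],
    [0.1,-0.01,0,0,0,0,10],
    [0,0,0,0,0,0,10],
  ],
)

```text
time_s: 7.32
eef_pos: [0.4357, 0.1519, 0.0472]
tool_rot: [3.138, 0.001, 2.677]
wrist_force: [5.0, 6.3, -3.3]
gripper_width: 0.0169
finger_force: 25.0
```

```bash
cat > st.py <<'E'
from h import *
import sys
n=int(sys.argv[1]) if len(sys.argv)>1 else 3
S=[]
for i in range(n):
    if i: snapshot("wrist")
    S.append(state())
for s in (S if n<4 else S[-1:]):print(s["wrist_force"].round(2).tolist())
p=np.mean([s["eef_pos"][:2] for s in S],0);f=np.mean([s["wrist_force"] for s in S],0)
d=p-(.5387,.1075);a=np.arctan2(d[1],d[0]);u=d/np.hypot(*d);t=np.array([-u[1],u[0]])
print(p.round(5),"r",np.hypot(*d).round(5),"q",(a-1.626).round(4),"frad",(f[:2]@u).round(2),"ftan",(f[:2]@t).round(2),"fz",f[2].round(2),S[-1]["time_s"],"w",S[-1]["gripper_width"])
E
python3 st.py
```

```text
[5.0, 6.34, -3.3]
[4.65, 7.72, -3.22]
[5.11, 7.44, -2.56]
[0.43571 0.15189] r 0.11215 q 1.1086 frad -1.68 ftan -8.53 fz -3.02 7.425 w 0.0168342783653013
```

drive_tool(
  motion=[
    [0.15,-0.01,0,0,0,0,10],
    [0.1,-0.01,0,0,0,0,10],
    [0,0,0,0,0,0,10],
  ],
)

```text
time_s: 7.8
eef_pos: [0.4334, 0.1528, 0.0472]
tool_rot: [3.138, 0.001, 2.677]
wrist_force: [4.7, 6.8, -3.3]
gripper_width: 0.0172
finger_force: 25.0
```

```bash
python3 st.py 8
```

```text
[4.65, 6.59, -2.24]
[0.4334  0.15278] r 0.11462 q 1.1095 frad -1.68 ftan -8.3 fz -2.48 8.15 w 0.017072154299794275
```

drive_tool(
  motion=[
    [0.1,-0.005,0,0,0,0,10],
    [0,0,0,0,0,0,10],
  ],
)

```text
time_s: 8.4
eef_pos: [0.4325, 0.1532, 0.0472]
tool_rot: [3.138, 0.001, 2.677]
wrist_force: [4.7, 7.0, -3.0]
gripper_width: 0.017
finger_force: 25.0
```

```bash
python3 st.py 8
```

```text
[3.76, 6.69, -3.68]
[0.43249 0.15316] r 0.11561 q 1.1096 frad -1.72 ftan -8.15 fz -2.45 8.75 w 0.01690342047426197
```

drive_tool(
  motion=[
    [0.05,0,0,0,0,0,10],
    [0,0,0,0,0,0,10],
  ],
)

```text
time_s: 9.0
eef_pos: [0.432, 0.1534, 0.0472]
tool_rot: [3.138, 0.001, 2.677]
wrist_force: [5.2, 6.5, -2.5]
gripper_width: 0.017
finger_force: 25.0
```

```bash
python3 st.py 8
```

```text
[4.82, 6.52, -2.21]
[0.43204 0.15338] r 0.11611 q 1.1094 frad -1.62 ftan -8.04 fz -2.49 9.35 w 0.01714679454268834
```

drive_tool(
  motion=[
    [0.05,0,0,0,0,0,10],
    [0,0,0,0,0,0,10],
  ],
)

```text
time_s: 9.6
eef_pos: [0.4316, 0.1536, 0.0471]
tool_rot: [3.138, 0.001, 2.677]
wrist_force: [4.3, 7.3, -3.1]
gripper_width: 0.0173
finger_force: 25.0
```

```bash
python3 st.py 8
```

```text
[5.85, 7.33, -2.45]
[0.43158 0.15358] r 0.11661 q 1.1093 frad -1.73 ftan -8.29 fz -2.48 9.95 w 0.01739309188350157
```

drive_tool(
  motion=[
    [0.05,-0.005,0,0,0,0,10],
    [0,0,0,0,0,0,10],
  ],
)

```text
time_s: 10.2
eef_pos: [0.4311, 0.1538, 0.0471]
tool_rot: [3.138, 0.001, 2.677]
wrist_force: [5.6, 6.8, -2.5]
gripper_width: 0.017
finger_force: 25.0
```

```bash
python3 st.py 8
```

```text
[5.85, 6.68, -1.93]
[0.43112 0.15376] r 0.1171 q 1.1095 frad -2.05 ftan -8.24 fz -2.4 10.55 w 0.01740103027352991
```

drive_tool(
  motion=[
    [0.03,0,0,0,0,0,10],
    [0,0,0,0,0,0,10],
  ],
)

```text
time_s: 10.8
eef_pos: [0.4309, 0.1539, 0.0471]
tool_rot: [3.138, 0.001, 2.677]
wrist_force: [4.2, 6.5, -2.4]
gripper_width: 0.0173
finger_force: 25.0
```

```bash
python3 st.py 10
```

```text
[5.6, 7.58, -2.46]
[0.43085 0.15388] r 0.1174 q 1.1094 frad -1.89 ftan -7.9 fz -2.44 11.25 w 0.016765986540608964
```

Run:
```python
from h import *
cv2.imwrite("pics/w2.png",cv2.resize(snapshot("wrist")[100:320,100:360],None,fx=2.6,fy=2.6,interpolation=cv2.INTER_CUBIC))
```

```text
(no output)
```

View pics/w2.png

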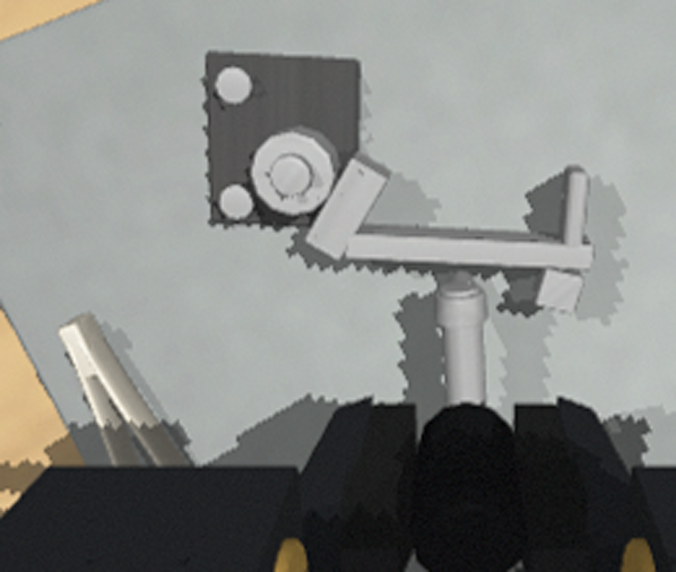

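The pin cap is at about (463,285) and the bar's inner edge at row 265, so the gap is still 1–3 mm. The pin stands well left of the hook leg at (558,290).

drive_tool(
  motion=[
    [0.04,0,0,0,0,0,10],
    [0,0,0,0,0,0,10],
  ],
)

```text
time_s: 11.55
eef_pos: [0.4305, 0.1541, 0.0472]
tool_rot: [3.138, 0.001, 2.677]
wrist_force: [5.2, 6.7, -2.7]
gripper_width: 0.0174
finger_force: 25.0
```

```bash
python3 st.py 10
```

```text
[5.71, 7.09, -2.17]
[0.43049 0.15406] r 0.1178 q 1.1093 frad -1.67 ftan -8.2 fz -2.18 12.0 w 0.01692766268969613
```

drive_tool(
  motion=[
    [0.04,-0.005,0,0,0,0,10],
    [0,0,0,0,0,0,10],
  ],
)

```text
time_s: 12.25
eef_pos: [0.4301, 0.1542, 0.0472]
tool_rot: [3.138, 0.001, 2.677]
wrist_force: [5.4, 6.8, -3.3]
gripper_width: 0.0173
finger_force: 25.0
```

```bash
python3 st.py 10
```

```text
[4.68, 6.61, -2.29]
[0.4301  0.15418] r 0.11821 q 1.1096 frad -2.06 ftan -8.04 fz -2.59 12.7 w 0.017360883953903845
```

drive_tool(
  motion=[
    [0.04,0,0,0,0,0,10],
    [0,0,0,0,0,0,10],
  ],
)

```text
time_s: 12.95
eef_pos: [0.4297, 0.1544, 0.0471]
tool_rot: [3.138, 0.001, 2.677]
wrist_force: [4.4, 7.2, -2.4]
gripper_width: 0.0172
finger_force: 25.0
```

```bash
python3 st.py 10
```

```text
[4.66, 6.76, -3.71]
[0.42975 0.15435] r 0.1186 q 1.1095 frad -1.65 ftan -8.03 fz -2.55 13.4 w 0.01701499485612176
```

drive_tool(
  motion=[
    [0.03,0,0,0,0,0,10],
    [0,0,0,0,0,0,10],
  ],
)

```text
time_s: 13.65
eef_pos: [0.4295, 0.1545, 0.0472]
tool_rot: [3.138, 0.001, 2.677]
wrist_force: [5.0, 6.8, -2.0]
gripper_width: 0.0167
finger_force: 25.0
```

```bash
python3 st.py 10
```

```text
[4.79, 6.54, -1.68]
[0.42948 0.15449] r 0.1189 q 1.1093 frad -1.64 ftan -8.12 fz -2.14 14.1 w 0.01686732309591797
```

drive_tool(
  motion=[
    [0.04,0,0,0,0,0,10],
    [0,0,0,0,0,0,10],
  ],
)

```text
time_s: 14.35
eef_pos: [0.4291, 0.1547, 0.0472]
tool_rot: [3.138, 0.001, 2.677]
wrist_force: [4.9, 7.1, -2.5]
gripper_width: 0.0169
finger_force: 25.0
```

```bash
python3 st.py 10
```

```text
[5.17, 6.22, -3.22]
[0.42911 0.15466] r 0.1193 q 1.1092 frad -1.64 ftan -8.01 fz -2.44 14.8 w 0.01707098715225827
```

drive_tool(
  motion=[
    [0.03,-0.005,0,0,0,0,10],
    [0,0,0,0,0,0,10],
  ],
)

```text
time_s: 15.05
eef_pos: [0.4288, 0.1547, 0.0471]
tool_rot: [3.139, 0.001, 2.677]
wrist_force: [4.7, 6.9, -2.7]
gripper_width: 0.0169
finger_force: 25.0
```

```bash
python3 st.py 10
```

```text
[4.89, 5.54, -2.46]
[0.42882 0.15474] r 0.11961 q 1.1095 frad -1.78 ftan -7.8 fz -2.25 15.5 w 0.017419646109070118
```

drive_tool(
  motion=[
    [0.03,0,0,0,0,0,10],
    [0,0,0,0,0,0,10],
  ],
)

```text
time_s: 15.75
eef_pos: [0.4285, 0.1549, 0.0471]
tool_rot: [3.139, 0.001, 2.677]
wrist_force: [4.1, 7.2, -2.4]
gripper_width: 0.0172
finger_force: 25.0
```

```bash
python3 st.py 10
```

```text
[4.82, 6.58, -2.62]
[0.42856 0.15487] r 0.1199 q 1.1094 frad -1.64 ftan -8.05 fz -2.39 16.2 w 0.01725338301486111
```

drive_tool(
  motion=[
    [0.03,0,0,0,0,0,10],
    [0,0,0,0,0,0,10],
  ],
)

```text
time_s: 16.45
eef_pos: [0.4283, 0.155, 0.0472]
tool_rot: [3.138, 0.001, 2.677]
wrist_force: [4.6, 6.9, -2.3]
gripper_width: 0.0171
finger_force: 25.0
```

```bash
python3 st.py 10
```

```text
[5.38, 7.39, -1.66]
[0.42829 0.155  ] r 0.12019 q 1.1093 frad -1.82 ftan -8.35 fz -1.85 16.9 w 0.01734704224626095
```

Run:
```python
from h import *
cv2.imwrite("pics/w3.png",cv2.resize(snapshot("wrist")[150:270,180:340],None,fx=4.8,fy=4.8,interpolation=cv2.INTER_CUBIC))
```

```text
(no output)
```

View pics/w3.png

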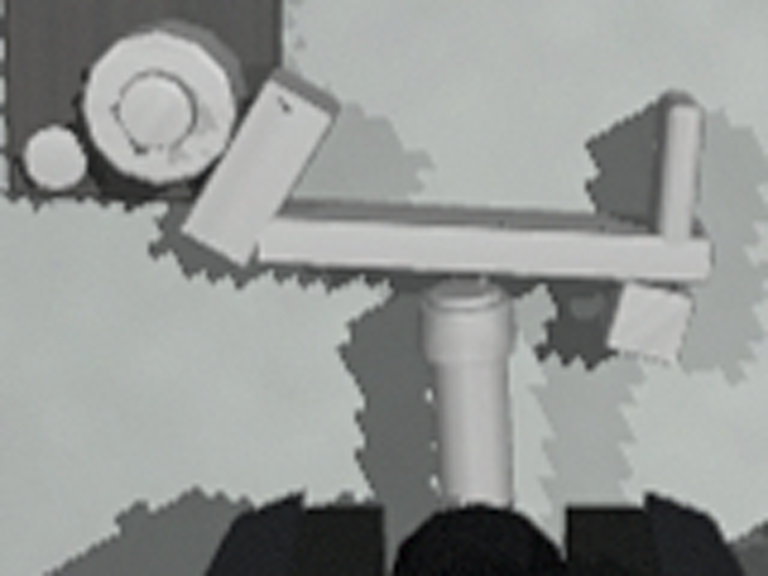

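The pin cap is at (468,295) and its far edge at row 283. The bar's near edge is at about row 275, so the gap is under 1 mm, and I'll go on in fine steps.

drive_tool(
  motion=[
    [0.03,0,0,0,0,0,10],
    [0,0,0,0,0,0,10],
  ],
)

```text
time_s: 17.2
eef_pos: [0.428, 0.1551, 0.0472]
tool_rot: [3.139, 0.001, 2.677]
wrist_force: [4.0, 6.8, -2.2]
gripper_width: 0.0173
finger_force: 25.0
```

```bash
python3 st.py 10
```

```text
[4.35, 6.36, -1.64]
[0.42802 0.15513] r 0.12049 q 1.1092 frad -1.5 ftan -8.03 fz -2.33 17.65 w 0.017426864488619586
```

drive_tool(
  motion=[
    [0.03,-0.005,0,0,0,0,10],
    [0,0,0,0,0,0,10],
  ],
)

```text
time_s: 17.9
eef_pos: [0.4277, 0.1552, 0.0471]
tool_rot: [3.139, 0.001, 2.677]
wrist_force: [4.5, 5.9, -2.1]
gripper_width: 0.0168
finger_force: 25.0
```

```bash
python3 st.py 10
```

```text
[4.96, 7.07, -3.08]
[0.42772 0.15522] r 0.1208 q 1.1095 frad -1.88 ftan -7.86 fz -2.54 18.35 w 0.017382351905725606
```

drive_tool(
  motion=[
    [0.03,0,0,0,0,0,10],
    [0,0,0,0,0,0,10],
  ],
)

```text
time_s: 18.6
eef_pos: [0.4274, 0.1553, 0.0471]
tool_rot: [3.139, 0.001, 2.677]
wrist_force: [4.8, 6.2, -2.2]
gripper_width: 0.017
finger_force: 25.0
```

```bash
python3 st.py 10
```

```text
[3.86, 6.44, -2.06]
[0.42745 0.15534] r 0.1211 q 1.1095 frad -1.59 ftan -7.83 fz -2.42 19.05 w 0.017264522237602234
```

drive_tool(
  motion=[
    [0.03,0,0,0,0,0,10],
    [0,0,0,0,0,0,10],
  ],
)

```text
time_s: 19.3
eef_pos: [0.4272, 0.1554, 0.0471]
tool_rot: [3.139, 0.001, 2.677]
wrist_force: [5.6, 6.2, -2.9]
gripper_width: 0.0172
finger_force: 25.0
```

```bash
python3 st.py 10
```

```text
[5.11, 6.87, -2.33]
[0.42724 0.15546] r 0.12135 q 1.1093 frad -2.0 ftan -8.1 fz -2.64 19.75 w 0.017307009950803746
```

drive_tool(
  motion=[
    [0.02,0,0,0,0,0,10],
    [0,0,0,0,0,0,10],
  ],
)

```text
time_s: 20.0
eef_pos: [0.4272, 0.1555, 0.0472]
tool_rot: [3.138, 0.001, 2.677]
wrist_force: [4.5, 6.3, -3.0]
gripper_width: 0.0174
finger_force: 25.0
```

```bash
python3 st.py 12
```

```text
[5.16, 5.88, -2.95]
[0.42719 0.15549] r 0.1214 q 1.1092 frad -2.26 ftan -7.63 fz -2.93 20.55 w 0.016956148175942057
```

Contact with the wall at tail ≈ 13.4 mm: the force rises and the motion lags. Now I back off slightly and work out a path forward parallel to the wall.

Run:
```python
import numpy as np
from arc import X,Yv
pv=np.array([.5387,.1075]);k=np.array([.42719,.15549])
u=(k-pv)/np.hypot(*(k-pv));P0=pv+(np.hypot(*(k-pv))+.022)*u
d=Yv-.03*X; prev=k
for s in np.r_[0,np.arange(.002,.0181,.002)]:
  P=P0-.0005*X+d*s;v=P-pv;r=np.hypot(*v);kn=pv+(r-.022)*v/r
  m=(kn-prev)*100;print(round(s,4),"q",round(np.arctan2(v[1],v[0])-1.626,4),"r",round(r-.022,4),"move",round(m@X,3),round(m@Yv,3));prev=kn
```

```text
0.0 q 1.1094 r 0.1209 move -0.05 0.0
0.002 q 1.0954 r 0.1207 move -0.008 0.169
0.004 q 1.0814 r 0.1206 move -0.007 0.169
0.006 q 1.0674 r 0.1205 move -0.007 0.169
0.008 q 1.0534 r 0.1204 move -0.006 0.169
0.01 q 1.0393 r 0.1204 move -0.006 0.169
0.012 q 1.0253 r 0.1204 move -0.005 0.169
0.014 q 1.0112 r 0.1204 move -0.005 0.169
0.016 q 0.9972 r 0.1204 move -0.005 0.169
0.018 q 0.9831 r 0.1205 move -0.004 0.169
```

drive_tool(
  motion=[
    [-0.08,0,0,0,0,0,10],
    [0,0,0,0,0,0,10],
    [-0.008,0.1,0,0,0,0,10],
    [-0.007,0.15,0,0,0,0,10],
    [-0.005,0.1,0,0,0,0,10],
    [0,0,0,0,0,0,10],
  ],
)

```text
time_s: 21.3
eef_pos: [0.4296, 0.1583, 0.0472]
tool_rot: [3.139, 0.001, 2.677]
wrist_force: [3.5, 6.2, -2.3]
gripper_width: 0.0172
finger_force: 25.0
```

```bash
python3 st.py 8
```

```text
[4.21, 6.02, -2.36]
[0.42952 0.15823] r 0.12039 q 1.0806 frad -1.52 ftan -7.54 fz -2.66 21.65 w 0.017171431608150368
```

drive_tool(
  motion=[
    [-0.004,0.1,0,0,0,0,10],
    [-0.004,0.1,0,0,0,0,10],
    [-0.004,0.1,0,0,0,0,10],
    [0,0,0,0,0,0,10],
  ],
)

```text
time_s: 22.15
eef_pos: [0.431, 0.1609, 0.0471]
tool_rot: [3.139, 0.001, 2.677]
wrist_force: [5.5, 5.3, -2.0]
gripper_width: 0.0172
finger_force: 25.0
```

```bash
python3 st.py 8
```

```text
[4.86, 6.14, -2.71]
[0.431   0.16082] r 0.12017 q 1.0559 frad -1.58 ftan -7.61 fz -2.58 22.5 w 0.017114386433536268
```

drive_tool(
  motion=[
    [-0.002,0.06,0,0,0,0,10],
    [0,0,0,0,0,0,10],
  ],
)

```text
time_s: 22.75
eef_pos: [0.4314, 0.1614, 0.0472]
tool_rot: [3.139, 0.001, 2.677]
wrist_force: [5.4, 5.7, -3.5]
gripper_width: 0.0173
finger_force: 25.0
```

```bash
python3 st.py 8
```

```text
[5.74, 6.06, -3.36]
[0.43131 0.16134] r 0.12013 q 1.0508 frad -1.9 ftan -7.87 fz -2.65 23.1 w 0.017316524643413406
```

drive_tool(
  motion=[
    [-0.002,0.06,0,0,0,0,10],
    [0,0,0,0,0,0,10],
  ],
)

```text
time_s: 23.35
eef_pos: [0.4316, 0.1619, 0.0472]
tool_rot: [3.139, 0.001, 2.677]
wrist_force: [5.9, 6.3, -2.3]
gripper_width: 0.0169
finger_force: 25.0
```

```bash
python3 st.py 8
```

```text
[5.25, 5.66, -2.68]
[0.4316  0.16185] r 0.1201 q 1.046 frad -1.95 ftan -7.83 fz -2.49 23.7 w 0.017037658580129022
```

drive_tool(
  motion=[
    [-0.002,0.05,0,0,0,0,10],
    [0,0,0,0,0,0,10],
  ],
)

```text
time_s: 23.95
eef_pos: [0.4318, 0.1623, 0.0471]
tool_rot: [3.139, 0.001, 2.677]
wrist_force: [5.1, 6.2, -3.3]
gripper_width: 0.017
finger_force: 25.0
```

```bash
python3 st.py 8
```

```text
Traceback (most recent call last):
  File "st.py", line 6, in <module>
    if i: snapshot("wrist")
          ~~~~~~~~^^^^^^^^^
ValueError: 200 camera calls are used up
```

drive_tool(
  motion=[
    [-0.002,0.05,0,0,0,0,10],
    [0,0,0,0,0,0,10],
  ],
)

```text
time_s: 24.25
eef_pos: [0.4321, 0.1627, 0.0472]
tool_rot: [3.139, 0.001, 2.677]
wrist_force: [5.2, 6.4, -2.4]
gripper_width: 0.017
finger_force: 25.0
```

```bash
python3 st.py 8
```

```text
Traceback (most recent call last):
  File "st.py", line 6, in <module>
    if i: snapshot("wrist")
          ~~~~~~~~^^^^^^^^^
ValueError: 200 camera calls are used up
```

drive_tool(
  motion=[
    [-0.001,0.04,0,0,0,0,10],
    [0,0,0,0,0,0,10],
  ],
)

```text
time_s: 24.5
eef_pos: [0.4323, 0.1631, 0.0472]
tool_rot: [3.139, 0.001, 2.677]
wrist_force: [5.0, 5.4, -1.4]
gripper_width: 0.0173
finger_force: 25.0
```

drive_tool(
  motion=[
    [-0.001,0.04,0,0,0,0,10],
    [0,0,0,0,0,0,10],
  ],
)

```text
time_s: 24.75
eef_pos: [0.4325, 0.1634, 0.0472]
tool_rot: [3.139, 0.001, 2.677]
wrist_force: [5.7, 6.1, -2.0]
gripper_width: 0.0172
finger_force: 25.0
```

```bash
python3 st.py 1
```

```text
[5.67, 6.09, -1.99]
[0.43247 0.16343] r 0.12006 q 1.0309 frad -2.18 ftan -8.03 fz -1.99 24.75 w 0.01717422414021485
```

drive_tool(
  motion=[
    [0,0.04,0,0,0,0,10],
    [0,0,0,0,0,0,10],
  ],
)

```text
time_s: 25.0
eef_pos: [0.4327, 0.1638, 0.0472]
tool_rot: [3.139, 0.001, 2.677]
wrist_force: [4.2, 5.9, -2.0]
gripper_width: 0.0173
finger_force: 25.0
```

drive_tool(
  motion=[
    [0,0.03,0,0,0,0,10],
    [0,0,0,0,0,0,10],
  ],
)

```text
time_s: 25.25
eef_pos: [0.4328, 0.164, 0.0471]
tool_rot: [3.139, 0.001, 2.677]
wrist_force: [4.7, 5.7, -2.9]
gripper_width: 0.0173
finger_force: 25.0
```

```bash
python3 st.py 1
```

```text
[4.73, 5.74, -2.9]
[0.43276 0.16402] r 0.12008 q 1.0255 frad -1.47 ftan -7.29 fz -2.9 25.25 w 0.017272982162070797
```

drive_tool(
  motion=[
    [0,0.03,0,0,0,0,10],
    [0,0,0,0,0,0,10],
  ],
)

```text
time_s: 25.5
eef_pos: [0.4329, 0.1643, 0.0472]
tool_rot: [3.139, 0.001, 2.677]
wrist_force: [5.5, 5.6, -2.4]
gripper_width: 0.0172
finger_force: 25.0
```

drive_tool(
  motion=[
    [0,0.03,0,0,0,0,10],
    [0,0,0,0,0,0,10],
  ],
)

```text
time_s: 25.75
eef_pos: [0.4331, 0.1646, 0.0472]
tool_rot: [3.139, 0.001, 2.677]
wrist_force: [4.6, 7.0, -2.2]
gripper_width: 0.0176
finger_force: 25.0
```

```bash
python3 st.py 1
```

```text
[4.63, 6.98, -2.16]
[0.43307 0.16456] r 0.12006 q 1.0203 frad -0.76 ftan -8.34 fz -2.16 25.75 w 0.017597181872728847
```

drive_tool(
  motion=[
    [0,0.03,0,0,0,0,10],
    [0,0,0,0,0,0,10],
  ],
)

```text
time_s: 26.0
eef_pos: [0.4332, 0.1648, 0.0472]
tool_rot: [3.139, 0.001, 2.677]
wrist_force: [5.1, 5.8, -2.3]
gripper_width: 0.0171
finger_force: 25.0
```

drive_tool(
  motion=[
    [0,0.03,0,0,0,0,10],
    [0,0,0,0,0,0,10],
  ],
)

```text
time_s: 26.25
eef_pos: [0.4332, 0.1649, 0.0471]
tool_rot: [3.139, 0.001, 2.677]
wrist_force: [4.7, 4.6, -3.4]
gripper_width: 0.0172
finger_force: 25.0
```

```bash
python3 st.py 1
```

```text
[4.71, 4.59, -3.38]
[0.43321 0.16492] r 0.1201 q 1.0171 frad -1.94 ftan -6.28 fz -3.38 26.25 w 0.017181187803806886
```

Contact with the face at swing ≈ 1.017, and the load is starting to transfer.

drive_tool(
  motion=[
    [0,0.02,0,0,0,0,10],
    [0,0,0,0,0,0,10],
  ],
)

```text
time_s: 26.5
eef_pos: [0.4332, 0.165, 0.0471]
tool_rot: [3.139, 0.001, 2.677]
wrist_force: [4.7, 4.7, -1.8]
gripper_width: 0.0172
finger_force: 25.0
```

drive_tool(
  motion=[
    [0,0.02,0,0,0,0,10],
    [0,0,0,0,0,0,10],
  ],
)

```text
time_s: 26.75
eef_pos: [0.4332, 0.165, 0.0471]
tool_rot: [3.14, 0.001, 2.677]
wrist_force: [4.3, 2.9, -1.2]
gripper_width: 0.0173
finger_force: 25.0
```

```bash
python3 st.py 1
```

```text
[4.34, 2.95, -1.2]
[0.43323 0.16504] r 0.12014 q 1.0162 frad -2.4 ftan -4.67 fz -1.2 26.75 w 0.01733973302408252
```

drive_tool(
  motion=[
    [0,0.03,0,0,0,0,10],
    [0,0,0,0,0,0,10],
  ],
)

```text
time_s: 27.0
eef_pos: [0.4332, 0.1651, 0.0471]
tool_rot: [3.14, 0.001, 2.678]
wrist_force: [3.0, 3.8, -0.9]
gripper_width: 0.0169
finger_force: 25.0
```

drive_tool(
  motion=[
    [0,0.02,0,0,0,0,10],
    [0,0,0,0,0,0,10],
  ],
)

```text
time_s: 27.25
eef_pos: [0.4332, 0.1651, 0.0471]
tool_rot: [3.14, 0.001, 2.678]
wrist_force: [4.1, 2.8, 0.3]
gripper_width: 0.0173
finger_force: 25.0
```

```bash
python3 st.py 1
```

```text
[4.09, 2.81, 0.31]
[0.43322 0.1651 ] r 0.12018 q 1.0158 frad -2.24 ftan -4.43 fz 0.31 27.25 w 0.017263906659175945
```

drive_tool(
  motion=[
    [0,0.02,0,0,0,0,10],
    [0,0,0,0,0,0,10],
  ],
)

```text
time_s: 27.5
eef_pos: [0.4332, 0.1651, 0.047]
tool_rot: [3.141, 0.001, 2.678]
wrist_force: [4.9, 2.3, -0.5]
gripper_width: 0.0173
finger_force: 25.0
```

drive_tool(
  motion=[
    [0,0.02,0,0,0,0,10],
    [0,0,0,0,0,0,10],
  ],
)

```text
time_s: 27.75
eef_pos: [0.4331, 0.1652, 0.047]
tool_rot: [3.141, 0.001, 2.678]
wrist_force: [4.0, 2.5, 0.5]
gripper_width: 0.0173
finger_force: 25.0
```

```bash
python3 st.py 1
```

```text
[4.03, 2.54, 0.55]
[0.4331  0.16519] r 0.12033 q 1.0156 frad -2.32 ftan -4.16 fz 0.55 27.75 w 0.017300844079830027
```

drive_tool(
  motion=[
    [0,0.02,0,0,0,0,10],
    [0,0,0,0,0,0,10],
  ],
)

```text
time_s: 28.0
eef_pos: [0.433, 0.1653, 0.0469]
tool_rot: [3.141, 0.0, 2.678]
wrist_force: [4.5, 2.6, 1.8]
gripper_width: 0.0173
finger_force: 25.0
```

drive_tool(
  motion=[
    [0,0.02,0,0,0,0,10],
    [0,0,0,0,0,0,10],
    [0,0,0,0,0,0,10],
  ],
)

```text
time_s: 28.38
eef_pos: [0.433, 0.1654, 0.0469]
tool_rot: [3.141, 0.0, 2.678]
wrist_force: [3.9, 2.2, 2.9]
gripper_width: 0.0174
finger_force: 25.0
```

```bash
python3 st.py 1
```

```text
[3.91, 2.16, 2.85]
[0.43299 0.16543] r 0.12054 q 1.0143 frad -2.39 ftan -3.77 fz 2.85 28.375 w 0.01740014712095723
```

The pin is drifting outward as the arm's compliance unwinds, so I'll correct inward to stay off the wall while unloading.

drive_tool(
  motion=[
    [-0.03,0,0,0,0,0,10],
    [0,0,0,0,0,0,10],
  ],
)

```text
time_s: 28.62
eef_pos: [0.4331, 0.1652, 0.0468]
tool_rot: [-3.142, 0.0, 2.678]
wrist_force: [3.5, 2.1, 4.7]
gripper_width: 0.0171
finger_force: 25.0
```

```bash
python3 st.py 1
```

```text
[3.49, 2.07, 4.68]
[0.43314 0.16525] r 0.12032 q 1.015 frad -2.06 ftan -3.49 fz 4.68 28.625 w 0.017129447347996575
```

drive_tool(
  motion=[
    [-0.01,0.02,0,0,0,0,10],
    [0,0,0,0,0,0,10],
  ],
)

```text
time_s: 28.88
eef_pos: [0.4332, 0.1653, 0.0468]
tool_rot: [-3.141, -0.0, 2.678]
wrist_force: [2.7, 0.5, 5.4]
gripper_width: 0.0176
finger_force: 25.0
```

```bash
python3 st.py 1
```

```text
[2.73, 0.52, 5.39]
[0.43317 0.16528] r 0.12031 q 1.0147 frad -2.15 ftan -1.77 fz 5.39 28.875 w 0.01756710336341396
```

drive_tool(
  motion=[
    [0,0.01,-0.03,0,0,0,10],
    [0,0,0,0,0,0,10],
  ],
)

```text
time_s: 29.12
eef_pos: [0.4331, 0.1654, 0.0469]
tool_rot: [-3.141, -0.0, 2.678]
wrist_force: [3.5, 1.2, 3.0]
gripper_width: 0.0171
finger_force: 25.0
```

```bash
python3 st.py 1
```

```text
[3.46, 1.24, 2.98]
[0.4331  0.16538] r 0.12042 q 1.0142 frad -2.44 ftan -2.75 fz 2.98 29.125 w 0.017110460493312905
```

drive_tool(
  motion=[
    [-0.01,0.02,-0.02,0,0,0,10],
    [0,0,0,0,0,0,10],
  ],
)

```text
time_s: 29.38
eef_pos: [0.433, 0.1654, 0.0469]
tool_rot: [-3.141, -0.001, 2.678]
wrist_force: [1.8, 0.9, 2.1]
gripper_width: 0.017
finger_force: 25.0
```

drive_tool(
  motion=[
    [-0.01,0.01,-0.01,0,0,0,10],
    [0,0,0,0,0,0,10],
  ],
)

```text
time_s: 29.62
eef_pos: [0.4331, 0.1655, 0.047]
tool_rot: [-3.141, -0.001, 2.678]
wrist_force: [2.7, -0.1, 1.5]
gripper_width: 0.0169
finger_force: 25.0
```

```bash
python3 st.py 1
```

```text
[2.72, -0.08, 1.51]
[0.4331  0.16545] r 0.12046 q 1.0137 frad -2.42 ftan -1.23 fz 1.51 29.625 w 0.016920311953120996
```

drive_tool(
  motion=[
    [0,0,0,0,0,0,10],
    [0,0,0,0,0,0,10],
  ],
  squeeze=4,
)

```text
time_s: 29.88
eef_pos: [0.433, 0.1654, 0.0469]
tool_rot: [-3.141, -0.001, 2.678]
wrist_force: [2.4, 0.2, 0.4]
gripper_width: 0.0176
finger_force: 4.0
```

```bash
python3 st.py 1
```

```text
[2.38, 0.2, 0.42]
[0.43305 0.16542] r 0.12048 q 1.0141 frad -1.99 ftan -1.32 fz 0.42 29.875 w 0.017556482158391465
```

drive_tool(
  motion=[
    [0,0,0,0,0,0,21],
    [0,0,0,0,0,0,22],
    [0,0,0,0,0,0,23],
    [0,0,0,0,0,0,24],
    [0,0,0,0,0,0,24],
  ],
)

```text
time_s: 30.5
eef_pos: [0.4335, 0.1656, 0.0473]
tool_rot: [-3.141, -0.0, 2.678]
wrist_force: [0.1, -0.7, 1.3]
gripper_width: 0.0215
finger_force: 0.0
```

```bash
python3 st.py 1
```

```text
[0.09, -0.66, 1.26]
[0.43354 0.16565] r 0.12016 q 1.0105 frad -0.4 ftan 0.54 fz 1.26 30.5 w 0.021542763519484323
```

Nothing presses on the fingers, so the catch carries the load. I open further and lift away.

drive_tool(
  motion=[
    [0,0,0,0,0,0,30],
    [0,0,0,0,0,0,40],
    [0,0,0,0,0,0,50],
    [0,0,0,0,0,0,50],
    [0,0,-1,0,0,0,50],
    [0,0,-2,0,0,0,50],
    [0,0,-3,0,0,0,50],
    [0,0,-3,0,0,0,50],
    [0,0,-2,0,0,0,50],
    [0,0,0,0,0,0,50],
  ],
)

```text
time_s: 31.75
eef_pos: [0.4353, 0.1662, 0.1598]
tool_rot: [3.138, 0.004, 2.678]
wrist_force: [0.2, -0.6, 0.1]
gripper_width: 0.0438
finger_force: 0.0
```

Run:
```python
from station import *
s=state();print(s["eef_pos"],s["wrist_force"],abs(s["qvel"]).max());print(job_done())
```

```text
[0.43530284 0.16621871 0.15982762] [ 0.23670435 -0.55218736  0.05645166] 0.04226320470449114
the job is handed in; nothing more can be done
None
```

The striker is cocked and the job is handed in at about 32 s: the catch took the load at swing ≈ 1.015, with the pin an estimated 0.5 mm off its back wall, and nothing pressed on the opening fingers. I had no camera calls left for a final picture, so the hold and the untouched tweezers and magnet are inferred from forces and the planned path.

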